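Free the nested lens cap and put it in the tray

TASK

Two deep lens caps are stuck one inside the other on the slanted stand. Take the small cap out of the large one while keeping the large cap down on its stand, and put the small cap, base down, on the rubber pad in the free compartment of the accessory tray: set it down and let go, do not drop it, and leave the other things where they are.

Things in the scene. Friction and masses are not known exactly. Their poses are not given: they have to be found in the camera images.
- small_cap: Small lens cap: black plastic cup, outside diameter 54 mm all along, 56 mm tall, wall 3.5 mm, inner floor 23 mm above its underside, 50 to 100 g. Origin: centre of its underside; z: its axis, towards its mouth. It starts nested mouth up in the large cap, resting on its inner floor, axis leaning 25 degrees, its top 32 mm standing out. Withstands a firm grip (60 N) across its outside.
- large_cap_rim (a point): Centre of the rim plane of the large lens cap: black plastic cup, outside diameter 66 mm (77 mm over three small bosses), 44 mm tall, inner diameter 58 mm, inner floor 24 mm below the rim. z: out of the mouth, along the common axis of both caps, leaning 25 degrees from vertical towards the stand's front. It cannot turn, but is loose along its axis: 3 to 4 N lifts it off its seat.
- lips (a point): Point on the axis amid the large cap's three sprung rubber lips, 13 mm below its rim. They hold the small cap by 7 to 11 N of friction: pulled straight, it brings the large cap up. Turned about the axis while drawn out (4 or more times as much travel round its side as along the axis) it slips out and the large cap stays. The lips let go after 11 mm of draw; after 24 mm it is clear of the rim.
- large_cap (a joint): How far the large cap is raised along the slanted axis off its seat, in m: 0 seated (start), 0.03 at its stop. It slides back down by its own weight if nothing holds it up.
- stand: Fixed bare metal stand, base 150 x 130 x 12 mm, origin at the centre of its underside; the caps lean towards its -x (front), their axis starting (underside of the large cap) 65 mm above the origin. Above the caps a white light bar, 18 mm thick, 150 mm long along y, centred at x +5, z 305 mm on a post at x +65, y +55: in the way of an upright gripper; one in line with the caps passes.
- tray: Fixed grey open tray, 112 x 310 x 22 mm (x, y, z), walls and floor 5 mm, two dividers making three compartments in a row along y, 100 mm apart, each about 102 x 97 mm. Origin: centre of its underside.
- pad: Fixed flat black rubber pad, 84 x 84 x 4 mm, on the floor of the free compartment (any of the three). Origin: centre of its underside, 5 mm above the table, so its top is 9 mm above the table.
- battery: Loose black camera battery, 58 x 40 x 34 mm, in another compartment of the tray; origin at the centre of its underside. Bystander.
- lens: Loose dark round lens, 52 mm diameter, 38 mm tall, in the third compartment; origin at the centre of its underside. Bystander.
- mouse: Loose computer mouse, 70 x 55 x 32 mm, behind the tray and stand. Bystander.
- notes: Loose yellow pad of sticky notes, 75 x 75 x 14 mm, in front. Bystander.
- remote: Loose black remote control, 160 x 42 x 16 mm, left front. Bystander.
- drive: Loose flat metal drive, 100 x 70 x 14 mm, behind the tray. Bystander.
- cleaner: Loose standing bottle of lens cleaner, 40 mm diameter, 110 mm tall, right front. Bystander.
- driver: Loose screwdriver, 150 mm long, to the right of the tray. Bystander.
There are look-alikes about, which are no part of the job. Leave any red look-alike of the small_cap alone.

How it is judged:
On the way:
1. the small cap is held clear above the large cap, which is down on its seat (z of small_cap in the frame of large_cap_rim above 0.008 m and value of joint large_cap below 0.003 m and contact force between the fingers and small_cap above 1 N), for 0.1 s.
At the end, for the whole second after the job is handed in: The small cap stands base down on the rubber pad, its centre within 25 mm of the pad's centre along each side, upright within 0.1 rad, at rest and released; the large cap is down on its seat (raised less than 3 mm) (x of small_cap in the frame of pad between -0.025 and 0.025 m and y of small_cap in the frame of pad between -0.025 and 0.025 m and z of small_cap in the frame of pad between 0.001 and 0.008 m and angle between small_cap's own z axis and vertical below 0.1 rad and linear speed of small_cap below 0.02 m/s and value of joint large_cap below 0.003 m and contact force between the fingers and small_cap below 0.05 N); the robot touches nothing.
It fails at once if the large cap was drawn up more than 8 mm off its seat (value of joint large_cap above 0.008 m).
It fails at once if the small cap was dropped (fell freely by more than about 8 mm) (contact force between small_cap and anything else below 0.01 N and linear speed of small_cap above 0.4 m/s).
It fails at once if another thing was displaced by more than 30 mm (distance of any of battery, lens, mouse, notes, remote, drive, cleaner, driver from where it was at the start of the episode above 0.03 m).
It also fails if it takes over 45 s, if anything falls off the work surface, if the arm or the gripper's body presses on something with over 40 N, if the wrist force passes 120 N, or if a joint passes its speed limit or range.

ROBOT

A 6-joint arm with a two-finger parallel gripper is mounted at the origin on the work surface. World frame = base frame: x ahead of the robot, y to its left, z up, the work surface at z = 0. Lengths are in m, angles in rad, forces in N, time in s.
With the tool pointing down it reaches from about 0.375 to 0.975 m from the base axis. Payload 3.8 kg.
Tool frame: the origin (TCP) lies on the centre line of the jaws, within the pads' length; the fingertips stand 22 mm ahead of it and the grasp point (between the pads) lies 3 mm ahead of it; x points along the fingers, y is the direction in which the jaws open and shut, and the axes are right-handed (so a half turn about x gives the same grasp; the last joint's range is limited). The gripper opens to 85 mm and grips with 20 to 120 N. Pads are 22 mm wide; open, the fingers measure 114 mm over their backs; the gripper's body (76 mm by 85 mm) begins 54 mm behind the grasp point. The pads swing forward as they close: fully open they stand 13 mm farther back than shut.
Start: joints at [1.201, 0.264, 1.604, -0, 1.274, -0.037], TCP at [0.221, 0.638, 0.253] pointing down, gripper open.
Joint ranges: [-2.63, 2.63], [-0.94, 2.18], [0.31, 2.57], [-1.31, 4.45], [0, 2.66], [-2.55, 2.55]. Speed limits (rad/s): [2.57, 2.57, 3.14, 3.14, 3.14, 3.14].

INTERFACE

Orientations are given as a rotation vector (axis times angle).
In Python, from workcell import monitor, eyes, finish_job gives the robot as it stands. The module is installed in compiled form; this text tells all that it offers.
- The arm moves only by the tool play_rows, never from a script. Its argument "deltas" is a list of rows, each an object of numbers: "wx", "wy", "wz": the turn, a rotation vector about the world's x, y, z in degrees; "x", "y", "z": the shift along the world's x, y, z in mm; "fingers": the closure, from -1 (fully open) to 1 (shut), so that 0 is half open. A call has 1 to 20 rows; each row is the pose to reach, as a shift and turn from the pose commanded when the call began; what a row does not reach only later rows make up. A row lasts 1/8 s, in which the tool goes at most 62.5 mm and 10.7 degrees, less where a joint would pass 70% of its speed; a pose out of reach is approached as far as the arm can. A call with a gripper value outside its range is refused whole. The fingers move at their own pace and stop on an object; "grip_force" is the grip in N (left out, the last holds). Time passes only in rows, so rows that repeat a pose let the fingers close. It gives the time, the measured TCP pose, the force and the opening at its end, in the units of the state.
- monitor.read_state(): the state, without advancing time (a new reading comes with each control period).
- eyes.read_camera(name): name is "scene" or "side" or "wrist"; returns a dict with "frame" (400x640x3 uint8, red, green, blue), "depth" (400x640 float32, m along the optical axis (not along the pixel's ray), 0 where there is no reading), "K" (3x3 intrinsics, pixels), "view" (4x4, takes a point from world to camera coordinates); the wrist camera has in their place "tool_from_camera" (4x4, takes a point from camera to tool coordinates, whose origin is the TCP and whose axes are the tool frame's). Camera axes: x right, y down, z forward; pixel columns grow to the right and rows downward; lengths in m; the calibration is good to about 2 mm. A picture is of the moment at which its call begins: read the wrist's pose just before it.
- finish_job(): hands the job in, once; it reports no verdict.
The state is a dict: "time": time; "q": joint angles; "joint_vel": joint speeds; "joint_torque": joint torques, N m; "tool_pos": TCP position; "tcp_rot": TCP orientation; "wrist_force": force on the tool from outside, world axes, zero at the start; "torque": the same for the moment, N m; "width": opening from 0.0 (shut) to 1.0 (fully open).
Only numpy, scipy, OpenCV 4.12 (cv2) and the standard library are available. Lean on these libraries where they do the work, as an engineer would, in place of code of your own. Each camera call takes 0.05 s, during which the arm holds its last target.

## Working session

There is one attempt and no reset: what is moved stays moved. The work goes in short steps, Python scripts to look and compute and a tool call to move; the robot and the scene stay as the last step left them, time stands still between calls to the robot, and variables do not carry over. Pictures are saved under pics/ and viewed, and the job is handed in when it is done.

Besides the shell and the picture viewer there is one more tool, called by a JSON object that holds its "fn" and its "kwargs", one argument or row to a line. play_rows: Moves the arm, as the interface text tells. Its arguments: {"type":"object","properties":{"deltas":{"type":"array"},"grip_force":{"type":"number"}},"required":["deltas"]}

```bash
mkdir -p pics
cat > h.py <<'E'
import numpy as np, cv2
from workcell import monitor, eyes
def snap(n,f):
    s=monitor.read_state(); c=eyes.read_camera(n)
    cv2.imwrite('pics/'+f+'.png',c['frame'][:,:,::-1]); np.savez('pics/'+f+'.npz',**{k:v for k,v in c.items()},pos=s['tool_pos'],rot=s['tcp_rot'])
    return c,s
def pts(c,V=None):
    K=c['K'];d=c['depth'];v,u=np.mgrid[:d.shape[0],:d.shape[1]]
    P=np.stack([(u-K[0,2])/K[0,0]*d,(v-K[1,2])/K[1,1]*d,d],-1)
    if V is None: V=np.linalg.inv(c['view'])
    return P@V[:3,:3].T+V[:3,3]
E
python3 - <<'E'
from h import *
for n in('scene','side','wrist'): c,s=snap(n,n+'0')
print(s);
E
```

```text
{'time': 0.1, 'q': array([ 1.20108175e+00,  2.64688434e-01,  1.60523936e+00,  1.16820733e-06,
        1.27371859e+00, -3.68945911e-02]), 'joint_vel': array([ 0.00022513, -0.00184419, -0.00309032, -0.00040539,  0.00046954,
        0.00112895]), 'joint_torque': array([-4.39614423e-04, -5.16705751e+01, -3.68592060e+01, -9.57191651e-05,
        6.10290430e-03, -1.60578418e-05]), 'tool_pos': array([0.22030222, 0.63738015, 0.2520783 ]), 'tcp_rot': array([ 0.25960746,  1.55538695, -0.26277881]), 'wrist_force': array([0.84704104, 0.14661434, 0.5276382 ]), 'torque': array([-0.04657399, -0.00220182, -0.01798707]), 'width': 1.0042588928299983}
```

View pics/scene0.png

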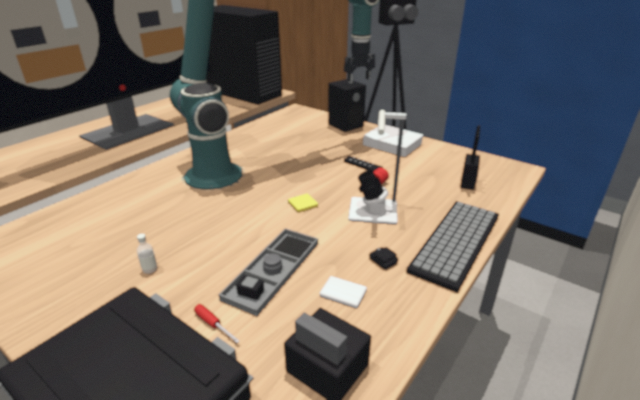

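View pics/side0.png

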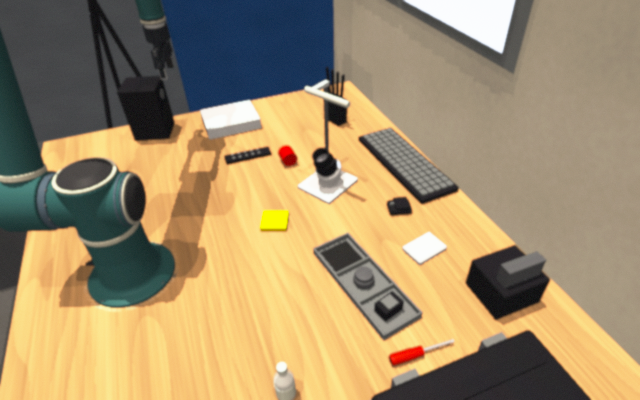

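View pics/wrist0.png

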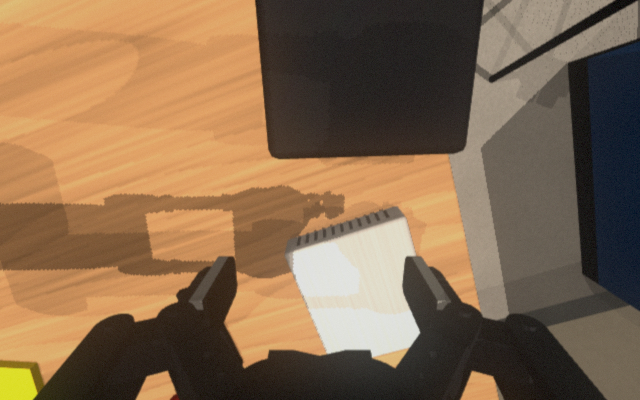

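The scene camera shows the stand at about (373,208) with the caps at (372,188), and the tray from (230,290) to (310,240) with the black pad at its upper right end, (294,245). The side camera has the caps at (325,165), the pad at (342,253) and the red look-alike at (288,156). Next I zoom in and convert to world positions.

Run:
```python
from h import *
out=[]
for n,(x0,y0,x1,y1) in(('scene',(320,100,440,230)),('side',(270,70,390,210))):
    c=dict(np.load(f'pics/{n}0.npz')); P=pts(c); f=c['frame']
    out.append(cv2.resize(f[y0:y1,x0:x1],(400,int(400*(y1-y0)/(x1-x0)))))
    V=np.linalg.inv(c['view']); print(n,'cam',V[:3,3].round(3),'f',c['K'][0,0])
    for (u,v) in dict(scene=[(294,245),(272,262),(250,288),(372,190),(370,180),(397,205),(360,210),(305,200),(385,258),(345,290)],side=[(342,253),(365,275),(325,165),(322,157),(332,178),(310,188),(327,96),(275,220),(326,150)])[n]:
        print((u,v),P[v,u].round(3),f[v,u])
for i,o in enumerate(out): cv2.imwrite(f'pics/z{i}.png',o[:,:,::-1])
```

```text
scene cam [ 1.156 -0.879  0.751] f 425.5223880508811
(294, 245) [ 0.521 -0.157  0.009] [59 58 56]
(272, 262) [ 0.549 -0.278  0.043] [132 132 131]
(250, 288) [ 0.568 -0.376  0.038] [63 63 63]
(372, 190) [0.612 0.108 0.097] [28 28 30]
(370, 180) [0.6   0.112 0.126] [29 29 30]
(397, 205) [0.648 0.219 0.   ] [203 177 152]
(360, 210) [0.577 0.103 0.014] [184 180 177]
(305, 200) [0.399 0.046 0.014] [239 239 127]
(385, 258) [ 0.769 -0.082  0.035] [47 43 47]
(345, 290) [ 0.741 -0.226  0.016] [239 245 242]
side cam [ 0.211 -0.873  0.866] f 433.6792348062278
(342, 253) [ 0.525 -0.158  0.01 ] [55 51 49]
(365, 275) [ 0.536 -0.272  0.042] [127 124 119]
(325, 165) [0.584 0.104 0.106] [17 17 17]
(322, 157) [0.589 0.14  0.11 ] [108 101 100]
(332, 178) [0.604 0.1   0.054] [164 156 147]
(310, 188) [0.541 0.129 0.013] [252 253 251]
(327, 96) [0.606 0.13  0.313] [246 244 228]
(275, 220) [0.398 0.031 0.014] [252 252   0]
(326, 150) [0.599 0.131 0.138] [37 35 33]
```

```bash
python3 -c "
import cv2,numpy as np
a=cv2.imread('pics/z0.png');b=cv2.imread('pics/z1.png');h=max(a.shape[0],b.shape[0])
o=np.zeros((h,800,3),np.uint8);o[:a.shape[0],:400]=a;o[:b.shape[0],400:]=b;cv2.imwrite('pics/z.png',o)"
```

```text
(no output)
```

View pics/z.png

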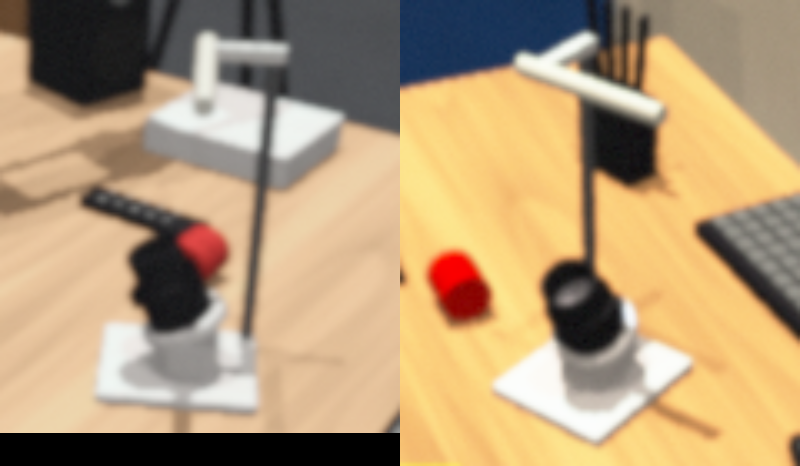

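Run:
```python
from h import *
for n in('scene','side'):
    c=dict(np.load(f'pics/{n}0.npz')); P=pts(c); f=c['frame'].astype(int); d=c['depth']
    X,Y,Z=P[...,0],P[...,1],P[...,2]; ok=d>0
    def rect(m,l,h):
        m=m.astype(np.uint8); k,lab,st,ce=cv2.connectedComponentsWithStats(m); i=1+st[1:,4].argmax(); mm=lab==i
        # rays onto plane h
        v,u=np.nonzero(mm); V=np.linalg.inv(c['view']);K=c['K']
        r=np.stack([(u-K[0,2])/K[0,0],(v-K[1,2])/K[1,1],np.ones(len(u))],-1)@V[:3,:3].T
        q=V[:3,3]+r*((h-V[2,3])/r[:,2])[:,None]
        b=cv2.minAreaRect((q[:,:2]*1000).astype(np.float32)); print(n,l,len(u),np.round(b[0],1),np.round(b[1],1),round(b[2],1), 'bb',st[i])
    near=ok&(abs(X-.6)<.15)&(abs(Y-.13)<.15)
    mx=f.max(-1);mn=f.min(-1)
    rect(near&(Z>.005)&(Z<.02)&(mx-mn<30)&(mn>110),'base',.012)
    t=ok&(X>.42)&(X<.68)&(Y<-.05)&(Y>-.5)
    rect(t&(Z>.006)&(Z<.03)&(mx-mn<20)&(mx<190),'tray',.022)
    rect(t&(Z<.014)&(mx<70),'pad',.009)
    m=near&(Z>.2)&(Z<.29)
    print('post',np.median(P[m],0) if m.any() else 0, m.sum())
    m=near&(Z>.295)&(Z<.34); q=P[m]
    if m.any():print('bar',m.sum(), cv2.minAreaRect((q[:,:2]*1000).astype(np.float32)))
```

```text
scene base 832 [606.  133.2] [146.5 140.1] 28.6 bb [349 197  48  27 832]
scene tray 2490 [ 544.6 -272.5] [115.9 315.2] 9.8 bb [ 220  230   97   85 2490]
scene pad 364 [ 520.  -162.2] [73.2 64.4] 9.6 bb [277 237  32  20 364]
post [0.63690672 0.21429868 0.24580886] 131
bar 270 ((632.84033203125, 149.34800720214844), (75.64049530029297, 154.0587921142578), 24.259370803833008)
side base 874 [603.2 136.3] [151.8 131.4] 28.2 bb [299 172  58  31 874]
side tray 3075 [ 533.1 -270.3] [111.9 309.3] 9.7 bb [ 315  235  106  104 3075]
side pad 591 [ 519.4 -163.1] [77.2 71. ] 9.8 bb [322 242  39  29 591]
post [0.63296313 0.21564963 0.23770325] 91
bar 419 ((625.060546875, 146.7274932861328), (81.8828125, 151.7568359375), 17.124574661254883)
```

```bash
cat >> h.py <<'E'
from scipy.spatial.transform import Rotation as Ro
yaw=np.radians(28.3); p0=np.array([.604,.135,.065]); xs=np.array([np.cos(yaw),np.sin(yaw),0]); ys=np.array([-np.sin(yaw),np.cos(yaw),0])
a=-np.sin(np.radians(25))*xs+np.array([0,0,np.cos(np.radians(25))])
def minrot(u,v):
    c=np.cross(u,v); n=np.linalg.norm(c); return Ro.from_rotvec(c/n*np.arctan2(n,u@v)) if n>1e-9 else Ro.identity()
E
python3 - <<'E'
from h import *
s=monitor.read_state(); R0=Ro.from_rotvec(s['tcp_rot']); print(R0.as_matrix().round(3))
R=Ro.from_rotvec([0,0,-1.02])*R0; R1=minrot(R.as_matrix()[:,0],-a)*R
print(R1.as_matrix().round(3)); d=R1*R0.inv(); print('turn',np.degrees(d.as_rotvec()))
print(a, p0+.044*a,'pre',p0+.191*a, (p0+.191*a-s['tool_pos'])*1000)
for n,b in (('side',(270,70,390,210)),):
    c=dict(np.load(f'pics/{n}0.npz')); P=pts(c); f=c['frame'].astype(int); m=(f[...,0]>150)&(f[...,1]<60)&(P[...,1]>0); print('red',P[m].min(0),P[m].max(0))
E
```

```text
[[-0.001  0.327  0.945]
 [-0.002  0.945 -0.327]
 [-1.    -0.002 -0.   ]]
[[ 0.372  0.897  0.239]
 [ 0.2    0.173 -0.964]
 [-0.906  0.407 -0.115]]
turn [ 22.08973398 -14.09781865 -57.48458883]
[-0.37210581 -0.20035833  0.90630779] [0.58762734 0.12618423 0.10487754] pre [0.53292779 0.09673156 0.23810479] [ 312.60273041 -540.72227743  -14.12245719]
red [0.49862009 0.2748783  0.03190495] [0.54367631 0.32840512 0.05807974]
```

{"fn": "play_rows", "kwargs": {
  "deltas": [
    {"x":40,"y":-100,"z":30,"wx":2,"wy":-1,"wz":-10},
    {"x":80,"y":-195,"z":50,"wx":5,"wy":-3,"wz":-20},
    {"x":120,"y":-290,"z":50,"wx":8,"wy":-5,"wz":-30},
    {"x":150,"y":-370,"z":50,"wx":12,"wy":-7,"wz":-40},
    {"x":190,"y":-420,"z":45,"wx":15,"wy":-10,"wz":-47},
    {"x":230,"y":-480,"z":30,"wx":20,"wy":-12,"wz":-54},
    {"x":275,"y":-520,"z":10,"wx":22,"wy":-14,"wz":-57.5},
    {"x":312,"y":-540,"z":-14,"wx":22,"wy":-14,"wz":-57.5},
    {"x":312,"y":-540,"z":-14,"wx":22,"wy":-14,"wz":-57.5},
    {"x":312,"y":-540,"z":-14,"wx":22,"wy":-14,"wz":-57.5},
    {"x":312,"y":-540,"z":-14,"wx":22,"wy":-14,"wz":-57.5}
  ]
}}

```text
schema error: expected keys wx, wy, wz, x, y, z, fingers
```

Run:
```python
from h import *
c,s=snap('wrist','wrist1'); print(s['q'].round(3),s['tool_pos'],s['time'],s['wrist_force']); R=Ro.from_rotvec(s['tcp_rot']).as_matrix(); print(R.round(3)); print(c['tool_from_camera'].round(3),c['K'])
```

```text
[ 1.201  0.265  1.605 -0.     1.274 -0.037] [0.22032506 0.63745384 0.25222724] 0.15 [ 0.5849161   0.14813044 -0.03342686]
[[-0.001  0.327  0.945]
 [-0.002  0.945 -0.327]
 [-1.    -0.002 -0.   ]]
[[-0.001 -0.318  0.948 -0.122]
 [ 1.     0.002  0.001 -0.001]
 [-0.003  0.948  0.318 -0.081]
 [ 0.     0.     0.     1.   ]] [[291.5759209    0.         319.36095963]
 [  0.         291.5759209  199.93214117]
 [  0.           0.           1.        ]]
```

View pics/wrist1.png

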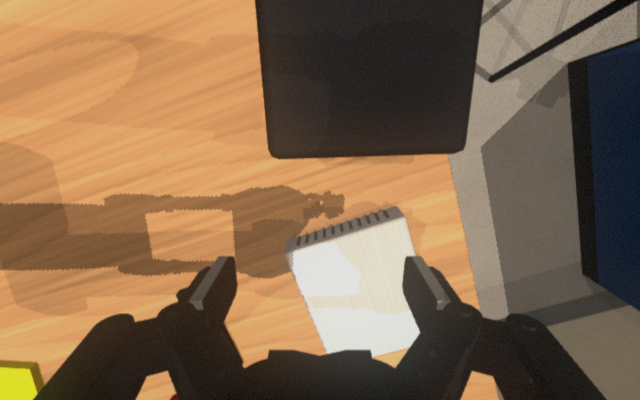

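The call was refused because every key is required, so nothing moved and the picture is unchanged. Resending with all the keys.

{"fn": "play_rows", "kwargs": {
  "deltas": [
    {"x":40,"y":-100,"z":30,"wx":2,"wy":-1,"wz":-10,"fingers":-1},
    {"x":80,"y":-195,"z":50,"wx":5,"wy":-3,"wz":-20,"fingers":-1},
    {"x":120,"y":-290,"z":50,"wx":8,"wy":-5,"wz":-30,"fingers":-1},
    {"x":150,"y":-370,"z":50,"wx":12,"wy":-7,"wz":-40,"fingers":-1},
    {"x":190,"y":-420,"z":45,"wx":15,"wy":-10,"wz":-47,"fingers":-1},
    {"x":230,"y":-480,"z":30,"wx":20,"wy":-12,"wz":-54,"fingers":-1},
    {"x":275,"y":-520,"z":10,"wx":22,"wy":-14,"wz":-57.5,"fingers":-1},
    {"x":312,"y":-540,"z":-14,"wx":22,"wy":-14,"wz":-57.5,"fingers":-1},
    {"x":312,"y":-540,"z":-14,"wx":22,"wy":-14,"wz":-57.5,"fingers":-1},
    {"x":312,"y":-540,"z":-14,"wx":22,"wy":-14,"wz":-57.5,"fingers":-1},
    {"x":312,"y":-540,"z":-14,"wx":22,"wy":-14,"wz":-57.5,"fingers":-1}
  ]
}}

```text
time: 1.58
tool_pos: [0.5336, 0.0946, 0.238]
tcp_rot: [1.332, 1.109, -0.682]
wrist_force: [-1.1, 0.1, 0.4]
width: 0.999
```

Run:
```python
from h import *
c,s=snap('wrist','wrist2'); print(s['q'].round(3),s['tool_pos'],s['time'],s['wrist_force']); R=Ro.from_rotvec(s['tcp_rot']).as_matrix(); print(R.round(3))
```

```text
[ 0.013 -0.215  2.18   0.271  0.805 -0.352] [0.53361825 0.09460987 0.23800819] 1.575 [-1.1079743   0.07096875  0.36350772]
[[ 0.371  0.899  0.233]
 [ 0.198  0.169 -0.966]
 [-0.907  0.404 -0.115]]
```

View pics/wrist2.png

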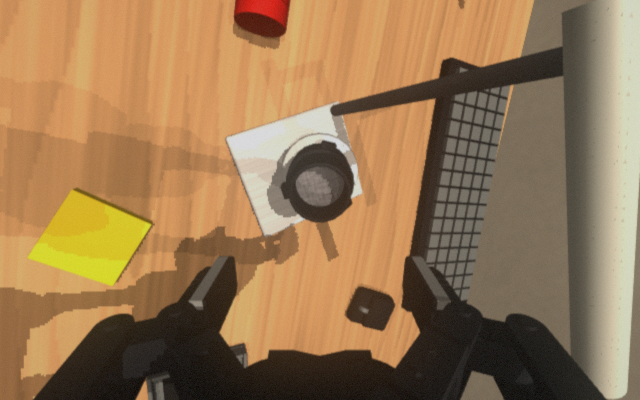

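The wrist view has the nested caps at about (319,183), with the small cap's bright inner floor at (319,187). The light bar is on the right at about column 600. Next I measure the axis more closely.

```bash
cat >> h.py <<'E'
def load(f): return dict(np.load(f'pics/{f}.npz'))
def wv(c):
    T=np.eye(4);T[:3,:3]=Ro.from_rotvec(c['rot']).as_matrix();T[:3,3]=c['pos'];return T@c['tool_from_camera']
E
python3 - <<'E'
from h import *
c=load('wrist2'); V=wv(c); P=pts(c,V); f=c['frame'].astype(int)
Q=P-p0; S=np.stack([Q@np.cross(ys,a)*1,Q@ys,Q@a],-1)*1000  # u = ys x a = xs-ish
near=(np.hypot(S[...,0],S[...,1])<60)&(c['depth']>0)
for lo in range(-10,90,4):
    m=near&(S[...,2]>lo)&(S[...,2]<=lo+4); 
    if m.sum()>15: (x,y),r=cv2.minEnclosingCircle(S[m][:,:2].astype(np.float32)); print(lo,m.sum(),S[m].mean(0).round(1),'circ',round(x,1),round(y,1),round(r,1))
# floor disc by brightness -> ray onto plane at 43mm
g=f.mean(-1); box=np.zeros(g.shape,bool); box[165:210,295:345]=1
m=box&(g>80)
def ray(u,v,h):
    K=c['K']; r=V[:3,:3]@np.array([(u-K[0,2])/K[0,0],(v-K[1,2])/K[1,1],1]); t=((p0+h*a-V[:3,3])@a)/(r@a); q=V[:3,3]+r*t-p0; return np.array([q@np.cross(ys,a),q@ys])*1000
v,u=np.nonzero(m); q=np.array([ray(*z,.043) for z in zip(u,v)]); print('floor',len(u),cv2.minEnclosingCircle(q.astype(np.float32)))
# table check
m=(f[...,0]>180)&(f[...,2]<150)&(c['depth']>0)&(P[...,0]<.9)&(abs(P[...,2])<.03); print('table z',np.median(P[m][:,2]))
mx=f.max(-1);mn=f.min(-1)
m=(P[...,2]>.005)&(P[...,2]<.02)&(mx-mn<40)&(mn>150)&(np.hypot(Q[...,0],Q[...,1])<.12)
b=cv2.minAreaRect((P[m][:,:2]*1000).astype(np.float32));print('base',b, np.median(P[m][:,2]))
E
```

```text
-6 26 [ 8.2 36.8 -3.6] circ 3.1 6.0 41.6
-2 925 [ 9.3 27.3 -0. ] circ 3.3 5.9 41.6
2 19 [ 1.4 29.4  3.8] circ 2.6 2.6 39.0
6 17 [ 9.1 34.4  7.8] circ 11.7 25.7 24.2
10 18 [ 5.7 32.3 12.5] circ 6.3 24.0 26.6
14 17 [ 8.4 33.8 15.9] circ 10.8 25.1 25.1
18 61 [ 6.6 20.3 19.9] circ 5.2 13.9 29.2
22 28 [ 4.5 26.7 24.4] circ -0.7 10.7 34.2
26 51 [ 6.1 27.1 28.1] circ 0.1 14.2 34.4
30 71 [ 9.4 27.8 32. ] circ 2.9 5.9 38.6
34 75 [ 6.2 27.1 36.1] circ 3.2 6.0 38.0
38 344 [ 3.  16.1 40.4] circ 3.4 5.7 38.6
42 1988 [ 3.7  7.4 43.4] circ 3.3 5.6 32.8
46 113 [ 1.9  1.3 47.8] circ 2.5 8.4 26.9
50 129 [ 1.6  1.  52. ] circ 3.4 7.3 25.8
54 126 [ 2.7  1.5 56. ] circ 4.0 7.0 26.0
58 141 [ 1.2  0.8 60. ] circ 3.6 7.0 25.8
62 134 [ 1.4  0.4 64.1] circ 3.4 7.0 25.9
66 155 [ 2.1  1.6 68. ] circ 3.7 7.2 26.2
70 152 [ 2.5  1.1 72. ] circ 3.6 7.0 25.8
74 752 [ 3.2  6.1 75.8] circ 3.1 5.1 26.9
floor 1210 ((-0.46710577607154846, 2.4047691822052), 21.070449829101562)
table z 0.0013962716260854102
base ((603.010498046875, 140.94387817382812), (147.07838439941406, 127.89608001708984), 29.099689483642578) 0.013315075295194712
```

```bash
cat >> h.py <<'E'
u=np.cross(ys,a); p0=p0+.0032*u+.0053*ys
E
python3 - <<'E'
from h import *
s=monitor.read_state(); R0=Ro.from_rotvec(s['tcp_rot']); Ra=minrot(R0.as_matrix()[:,0],-a)
R1=Ro.from_rotvec(-a*np.radians(16))*Ra*R0
print('a',a,'p0',p0)
for k in(.150,.110,.070): print(k,((p0+k*a-s['tool_pos'])*1000).round(1))
print('turn',np.degrees((R1*R0.inv()).as_rotvec()).round(1))
E
```

```text
a [-0.37210581 -0.20035833  0.90630779] p0 [0.60404088 0.14104147 0.06635238]
0.15 [ 14.6  15.9 -35.7]
0.11 [ 29.5  23.9 -71.9]
0.07 [  44.4   32.  -108.2]
turn [  6.1   3.1 -14.5]
```

{"fn": "play_rows", "kwargs": {
  "deltas": [
    {"x":7,"y":8,"z":-18,"wx":3,"wy":1.5,"wz":-7,"fingers":-1},
    {"x":14.6,"y":15.9,"z":-35.7,"wx":6.1,"wy":3.1,"wz":-14.5,"fingers":-1},
    {"x":14.6,"y":15.9,"z":-35.7,"wx":6.1,"wy":3.1,"wz":-14.5,"fingers":-1},
    {"x":22,"y":20,"z":-54,"wx":6.1,"wy":3.1,"wz":-14.5,"fingers":-1},
    {"x":29.5,"y":23.9,"z":-71.9,"wx":6.1,"wy":3.1,"wz":-14.5,"fingers":-1},
    {"x":29.5,"y":23.9,"z":-71.9,"wx":6.1,"wy":3.1,"wz":-14.5,"fingers":-1},
    {"x":29.5,"y":23.9,"z":-71.9,"wx":6.1,"wy":3.1,"wz":-14.5,"fingers":-1}
  ]
}}

```text
time: 2.5
tool_pos: [0.5621, 0.1223, 0.1687]
tcp_rot: [1.567, 1.043, -0.849]
wrist_force: [-0.1, -0.6, 0.2]
width: 0.998
```

Run:
```python
from h import *
c,s=snap('wrist','wrist3'); print(s['q'].round(3),s['time'],s['wrist_force']); R=Ro.from_rotvec(s['tcp_rot']).as_matrix(); print('xerr',np.degrees(np.arccos(-R[:,0]@a)))
V=wv(c); P=pts(c,V); Q=P-p0; S=np.stack([Q@u,Q@ys,Q@a],-1)*1000
t=s['tool_pos']-p0; print('tcp',[(t@k*1000).round(1) for k in(u,ys,a)])
near=(np.hypot(S[...,0],S[...,1])<38)&(c['depth']>0)
for lo in (40,42,48,56,64,70,74):
    m=near&(S[...,2]>lo)&(S[...,2]<=lo+4)
    if m.sum()>15: (x,y),r=cv2.minEnclosingCircle(S[m][:,:2].astype(np.float32)); print(lo,m.sum(),'circ',round(x,1),round(y,1),round(r,1))
```

```text
[ 0.071 -0.074  2.199  0.301  0.633 -0.078] 2.5 [-0.11454345 -0.59879954  0.21246748]
xerr 0.2232350849889257Traceback (most recent call last):
  File "<stdin>", line 3, in <module>
  File "h.py", line 19, in wv
    T=np.eye(4);T[:3,:3]=Ro.from_rotvec(c['rot']).as_matrix();T[:3,3]=c['pos'];return T@c['tool_from_camera']
                                        ~^^^^^^^
KeyError: 'rot'
```

View pics/wrist3.png

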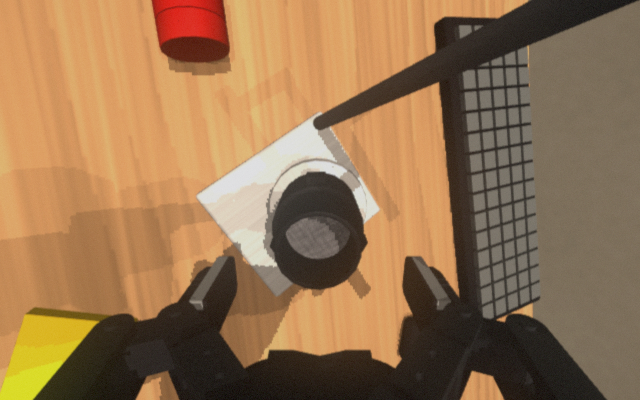

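The wrist view shows the cap between the open fingers, mouth at about (318,238). It is centred between the jaws, whose tips are at (225,265) and (415,265). I'll rerun the measurement from the saved picture.

Run:
```python
from h import *
c=load('wrist3'); V=wv(c); P=pts(c,V); Q=P-p0; S=np.stack([Q@u,Q@ys,Q@a],-1)*1000
t=c['pos']-p0; print('tcp',[(t@k*1000).round(1) for k in(u,ys,a)])
near=(np.hypot(S[...,0],S[...,1])<38)&(c['depth']>0)
for lo in (40,42,48,56,64,70,74):
    m=near&(S[...,2]>lo)&(S[...,2]<=lo+4)
    if m.sum()>15: (x,y),r=cv2.minEnclosingCircle(S[m][:,:2].astype(np.float32)); print(lo,m.sum(),'circ',round(x,1),round(y,1),round(r,1))
s=monitor.read_state(); R0=Ro.from_rotvec(s['tcp_rot']); print(s['time'],((p0+.07*a-s['tool_pos'])*1000).round(1))
```

```text
tcp [np.float64(1.8), np.float64(3.4), np.float64(112.1)]
40 2705 circ 0.2 0.0 37.8
42 3081 circ 0.1 0.1 32.9
48 348 circ 0.8 1.1 26.2
56 387 circ 1.2 1.1 26.4
64 441 circ 0.8 1.2 26.1
70 480 circ 1.6 1.0 26.7
74 1453 circ -0.2 -0.1 27.1
2.55 [ 15.6   4.8 -39.1]
```

{"fn": "play_rows", "kwargs": {
  "deltas": [
    {"x":2,"y":-3,"z":-9,"wx":0,"wy":0,"wz":0,"fingers":-1},
    {"x":7,"y":0,"z":-18,"wx":0,"wy":0,"wz":0,"fingers":-1},
    {"x":11,"y":2.5,"z":-28,"wx":0,"wy":0,"wz":0,"fingers":-1},
    {"x":15.5,"y":5,"z":-38,"wx":0,"wy":0,"wz":0,"fingers":-1},
    {"x":15.5,"y":5,"z":-38,"wx":0,"wy":0,"wz":0,"fingers":-1},
    {"x":15.5,"y":5,"z":-38,"wx":0,"wy":0,"wz":0,"fingers":-1}
  ]
}}

```text
time: 3.3
tool_pos: [0.5775, 0.1269, 0.1291]
tcp_rot: [1.568, 1.043, -0.852]
wrist_force: [1.0, -0.2, 0.6]
width: 1.003
```

Run:
```python
from h import *
s=monitor.read_state(); t=s['tool_pos']-p0; print('tcp',[(t@k*1000).round(1) for k in(u,ys,a)],s['wrist_force'],s['joint_vel'].round(3)); print(((p0+.07*a-s['tool_pos'])*1000).round(1))
```

```text
tcp [np.float64(-0.7), np.float64(0.1), np.float64(69.6)] [ 1.0430713  -0.24276636  0.5532528 ] [-0.001 -0.011 -0.004 -0.002  0.    -0.002]
[0.5 0.1 0.7]
```

Aligned to within 1 mm. Now I close the fingers.

{"fn": "play_rows", "kwargs": {
  "deltas": [
    {"x":0.5,"y":0,"z":0.5,"wx":0,"wy":0,"wz":0,"fingers":0},
    {"x":0.5,"y":0,"z":0.5,"wx":0,"wy":0,"wz":0,"fingers":1},
    {"x":0.5,"y":0,"z":0.5,"wx":0,"wy":0,"wz":0,"fingers":1},
    {"x":0.5,"y":0,"z":0.5,"wx":0,"wy":0,"wz":0,"fingers":1},
    {"x":0.5,"y":0,"z":0.5,"wx":0,"wy":0,"wz":0,"fingers":1},
    {"x":0.5,"y":0,"z":0.5,"wx":0,"wy":0,"wz":0,"fingers":1}
  ],
  "grip_force": 50
}}

```text
time: 4.05
tool_pos: [0.5772, 0.127, 0.1304]
tcp_rot: [1.567, 1.044, -0.852]
wrist_force: [-6.1, -1.6, 6.1]
width: 0.609
```

Run:
```python
from h import *
c,s=snap('wrist','wrist4'); t=s['tool_pos']-p0; print('tcp',[(t@k*1000).round(1) for k in(u,ys,a)],'F',[(s['wrist_force']@k).round(1) for k in(u,ys,a)],s['width']*85,s['torque'])
print(Ro.from_rotvec(s['tcp_rot']).as_matrix()[:,1])
# rotvec rows about a
for d in range(10,141,10): print(d,(a*d).round(1))
```

```text
tcp [np.float64(-0.4), np.float64(0.3), np.float64(70.8)] F [np.float64(-3.0), np.float64(1.5), np.float64(8.1)] 51.78101932890997 [-0.07894456  0.69962341  0.07411546]
[ 0.92784315 -0.09964889  0.35941227]
10 [-3.7 -2.   9.1]
20 [-7.4 -4.  18.1]
30 [-11.2  -6.   27.2]
40 [-14.9  -8.   36.3]
50 [-18.6 -10.   45.3]
60 [-22.3 -12.   54.4]
70 [-26.  -14.   63.4]
80 [-29.8 -16.   72.5]
90 [-33.5 -18.   81.6]
100 [-37.2 -20.   90.6]
110 [-40.9 -22.   99.7]
120 [-44.7 -24.  108.8]
130 [-48.4 -26.  117.8]
140 [-52.1 -28.1 126.9]
```

View pics/wrist4.png

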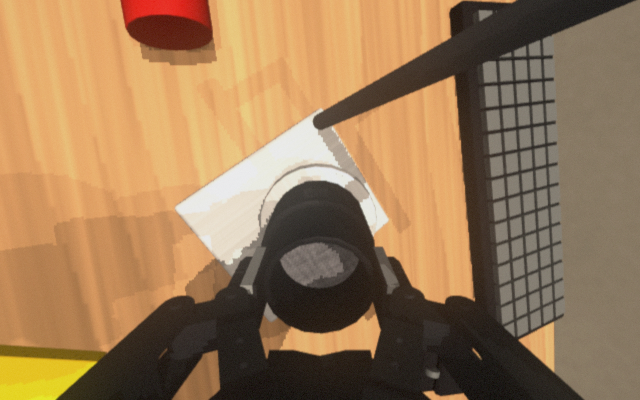

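The small cap is gripped: the opening is about 52 mm and the wrist reads an 8 N push. Now the turn-and-draw, about 10° and 0.6 mm per row.

{"fn": "play_rows", "kwargs": {
  "deltas": [
    {"x":0,"y":0,"z":0,"wx":-3.7,"wy":-2.0,"wz":9.1,"fingers":1},
    {"x":-0.2,"y":-0.1,"z":0.5,"wx":-7.4,"wy":-4.0,"wz":18.1,"fingers":1},
    {"x":-0.4,"y":-0.2,"z":1.1,"wx":-11.2,"wy":-6.0,"wz":27.2,"fingers":1},
    {"x":-0.7,"y":-0.4,"z":1.6,"wx":-14.9,"wy":-8.0,"wz":36.3,"fingers":1},
    {"x":-0.9,"y":-0.5,"z":2.2,"wx":-18.6,"wy":-10.0,"wz":45.3,"fingers":1},
    {"x":-1.1,"y":-0.6,"z":2.7,"wx":-22.3,"wy":-12.0,"wz":54.4,"fingers":1}
  ]
}}

```text
time: 4.85
tool_pos: [0.5763, 0.1261, 0.1322]
tcp_rot: [0.664, 1.203, -0.192]
wrist_force: [-0.5, -1.7, -1.7]
width: 0.606
```

```bash
cat >> h.py <<'E'
def st():
    s=monitor.read_state(); t=s['tool_pos']-p0; R=Ro.from_rotvec(s['tcp_rot']).as_matrix()
    print(s['time'],'tcp',[(t@k*1000).round(1) for k in(u,ys,a)],'F',[(s['wrist_force']@k).round(1) for k in(u,ys,a)],'T',s['torque'].round(2),'w',s['width']*85,'q',s['q'].round(2),'xerr',np.degrees(np.arccos(-R[:,0]@a)).round(2)); return s
E
python3 - <<'E'
from h import *
st(); snap('side','side5')
c=snap('wrist','wrist5')[0]
a=cv2.imread('pics/side5.png')[110:210,270:390]; cv2.imwrite('pics/z5.png',cv2.resize(a,None,fx=5,fy=5))
E
```

```text
4.85 tcp [np.float64(-0.7), np.float64(0.0), np.float64(73.0)] F [np.float64(-1.8), np.float64(-1.3), np.float64(-1.1)] T [-0.24  0.35 -0.26] w 51.473823261356856 q [ 0.08  0.01  2.2   0.33  0.56 -1.16] xerr 0.21
```

View pics/wrist5.png

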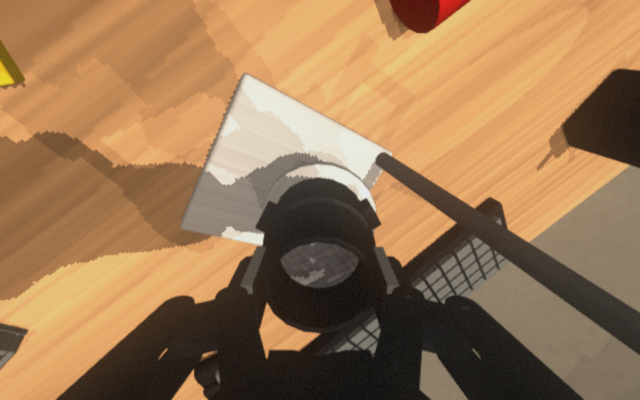

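View pics/z5.png

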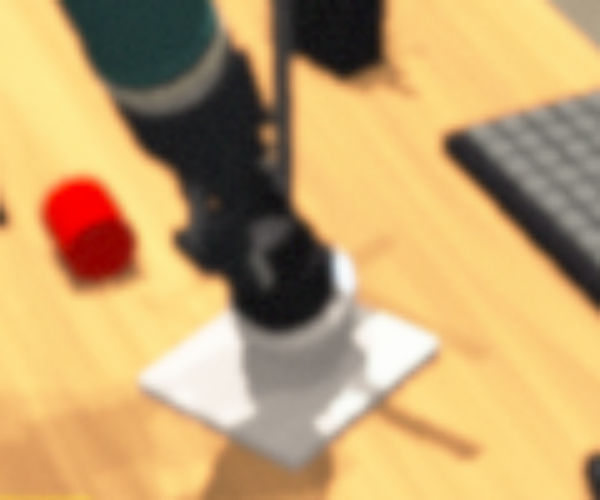

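The turn is working: axial pull is only about 1 N, and the large cap's bosses at (270,215) and (370,215) stayed fixed in the world. I keep turning, then reverse.

{"fn": "play_rows", "kwargs": {
  "deltas": [
    {"x":-0.2,"y":-0.1,"z":0.5,"wx":-3.7,"wy":-2.0,"wz":9.1,"fingers":1},
    {"x":-0.4,"y":-0.2,"z":1.1,"wx":-7.4,"wy":-4.0,"wz":18.1,"fingers":1},
    {"x":-0.7,"y":-0.4,"z":1.6,"wx":-11.2,"wy":-6.0,"wz":27.2,"fingers":1},
    {"x":-0.9,"y":-0.5,"z":2.2,"wx":-14.9,"wy":-8.0,"wz":36.3,"fingers":1},
    {"x":-1.1,"y":-0.6,"z":2.7,"wx":-18.6,"wy":-10.0,"wz":45.3,"fingers":1},
    {"x":-1.3,"y":-0.7,"z":3.3,"wx":-22.3,"wy":-12.0,"wz":54.4,"fingers":1},
    {"x":-1.4,"y":-0.8,"z":3.5,"wx":-26.0,"wy":-14.0,"wz":63.4,"fingers":1}
  ]
}}

```text
time: 5.82
tool_pos: [0.5751, 0.1253, 0.1358]
tcp_rot: [-0.405, 1.085, 0.521]
wrist_force: [0.3, -1.1, -0.4]
width: 0.607
```

Run:
```python
from h import *
st(); c=snap('wrist','wrist6')[0]
```

```text
5.825 tcp [np.float64(-0.5), np.float64(-0.1), np.float64(76.9)] F [np.float64(-0.4), np.float64(-1.2), np.float64(-0.3)] T [-0.25  0.41 -0.27] w 51.59717382170996 q [ 0.08  0.    2.2   0.32  0.57 -2.37] xerr 0.24
```

View pics/wrist6.png

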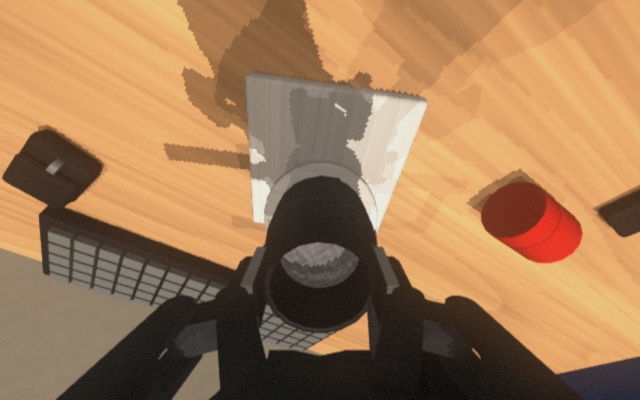

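At 6 mm of draw the pull is still small. Next I reverse the turn and keep drawing.

{"fn": "play_rows", "kwargs": {
  "deltas": [
    {"x":0,"y":0,"z":0,"wx":3.7,"wy":2.0,"wz":-9.1,"fingers":1},
    {"x":-0.2,"y":-0.1,"z":0.5,"wx":7.4,"wy":4.0,"wz":-18.1,"fingers":1},
    {"x":-0.4,"y":-0.2,"z":1.1,"wx":11.2,"wy":6.0,"wz":-27.2,"fingers":1},
    {"x":-0.7,"y":-0.4,"z":1.6,"wx":14.9,"wy":8.0,"wz":-36.3,"fingers":1},
    {"x":-0.9,"y":-0.5,"z":2.2,"wx":18.6,"wy":10.0,"wz":-45.3,"fingers":1},
    {"x":-1.1,"y":-0.6,"z":2.7,"wx":22.3,"wy":12.0,"wz":-54.4,"fingers":1},
    {"x":-1.3,"y":-0.7,"z":3.3,"wx":26.0,"wy":14.0,"wz":-63.4,"fingers":1},
    {"x":-1.6,"y":-0.8,"z":3.8,"wx":29.8,"wy":16.0,"wz":-72.5,"fingers":1},
    {"x":-1.8,"y":-1.0,"z":4.4,"wx":33.5,"wy":18.0,"wz":-81.6,"fingers":1},
    {"x":-2.0,"y":-1.1,"z":4.9,"wx":37.2,"wy":20.0,"wz":-90.6,"fingers":1},
    {"x":-2.2,"y":-1.2,"z":5.4,"wx":40.9,"wy":22.0,"wz":-99.7,"fingers":1},
    {"x":-2.5,"y":-1.3,"z":6.0,"wx":44.7,"wy":24.0,"wz":-108.8,"fingers":1},
    {"x":-2.7,"y":-1.5,"z":6.5,"wx":48.4,"wy":26.0,"wz":-117.8,"fingers":1}
  ]
}}

```text
time: 7.5
tool_pos: [0.5721, 0.1242, 0.1429]
tcp_rot: [1.578, 1.04, -0.859]
wrist_force: [-4.7, 0.8, 3.4]
width: 0.605
```

Run:
```python
from h import *
st(); c=snap('wrist','wrist7')[0]
```

```text
7.5 tcp [np.float64(-0.3), np.float64(0.3), np.float64(84.6)] F [np.float64(-2.0), np.float64(2.9), np.float64(4.7)] T [0.1  0.68 0.48] w 51.4489755118328 q [ 0.07 -0.02  2.2   0.33  0.58 -0.09] xerr 0.2
```

View pics/wrist7.png

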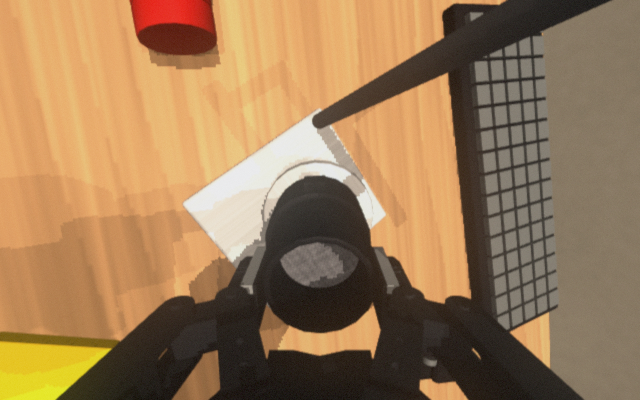

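The tool has drawn 14 mm, but there is still about 0.25 N m of turning torque. I need to check where the large cap's rim and the small cap's top actually are.

Run:
```python
from h import *
for n in ('wrist3','wrist4','wrist5','wrist6','wrist7'):
    c=load(n); V=wv(c); P=pts(c,V); Q=P-p0; S=np.stack([Q@u,Q@ys,Q@a],-1)*1000
    r=np.hypot(S[...,0],S[...,1]); g=c['frame'].mean(-1); ok=c['depth']>0
    # in front of finger: restrict to image cols 285..355
    col=np.zeros(ok.shape,bool); col[150:345,285:355]=1
    R=ok&col&(r>30)&(r<33.5)&(S[...,2]>25)&(g<90)
    fl=ok&col&(r<17)&(S[...,2]>30)
    top=ok&col&(r>24.5)&(r<27)&(S[...,2]>60)
    h,e=np.histogram(S[R][:,2],bins=range(24,66,2)); 
    print(n,'rim z p95',np.percentile(S[R][:,2],[50,80,95]).round(1),R.sum(),'floor',np.median(S[fl][:,2]).round(1),'top max',np.percentile(S[top][:,2],[95,99]).round(1)); print(dict(zip(e[:-1],h)))
```

```text
wrist3 rim z p95 [42.3 44.2 44.9] 645 floor 43.1 top max [76.7 77.1]
{np.int64(24): np.int64(11), np.int64(26): np.int64(30), np.int64(28): np.int64(32), np.int64(30): np.int64(27), np.int64(32): np.int64(37), np.int64(34): np.int64(34), np.int64(36): np.int64(28), np.int64(38): np.int64(53), np.int64(40): np.int64(63), np.int64(42): np.int64(169), np.int64(44): np.int64(161), np.int64(46): np.int64(0), np.int64(48): np.int64(0), np.int64(50): np.int64(0), np.int64(52): np.int64(0), np.int64(54): np.int64(0), np.int64(56): np.int64(0), np.int64(58): np.int64(0), np.int64(60): np.int64(0), np.int64(62): np.int64(0)}
wrist4 rim z p95 [41.1 44.1 44.8] 836 floor 43.1 top max [76.6 77. ]
{np.int64(24): np.int64(22), np.int64(26): np.int64(32), np.int64(28): np.int64(49), np.int64(30): np.int64(43), np.int64(32): np.int64(39), np.int64(34): np.int64(39), np.int64(36): np.int64(56), np.int64(38): np.int64(81), np.int64(40): np.int64(86), np.int64(42): np.int64(200), np.int64(44): np.int64(189), np.int64(46): np.int64(0), np.int64(48): np.int64(0), np.int64(50): np.int64(0), np.int64(52): np
[... 1315 characters left out ...]
int64(58): np.int64(0), np.int64(60): np.int64(0), np.int64(62): np.int64(0)}
wrist7 rim z p95 [41.7 44.1 44.7] 748 floor 56.8 top max [90.2 90.8]
{np.int64(24): np.int64(16), np.int64(26): np.int64(34), np.int64(28): np.int64(32), np.int64(30): np.int64(39), np.int64(32): np.int64(36), np.int64(34): np.int64(45), np.int64(36): np.int64(35), np.int64(38): np.int64(72), np.int64(40): np.int64(78), np.int64(42): np.int64(190), np.int64(44): np.int64(171), np.int64(46): np.int64(0), np.int64(48): np.int64(0), np.int64(50): np.int64(0), np.int64(52): np.int64(0), np.int64(54): np.int64(0), np.int64(56): np.int64(0), np.int64(58): np.int64(0), np.int64(60): np.int64(0), np.int64(62): np.int64(0)}
```

The large cap's rim is still at 44 mm, so it is seated. The small cap is 13.7 mm up, past the lips' 11 mm. I keep turning gently for the rest of the way out.

{"fn": "play_rows", "kwargs": {
  "deltas": [
    {"x":0,"y":0,"z":0,"wx":-3.7,"wy":-2.0,"wz":9.1,"fingers":1},
    {"x":-0.4,"y":-0.2,"z":0.9,"wx":-7.4,"wy":-4.0,"wz":18.1,"fingers":1},
    {"x":-0.7,"y":-0.4,"z":1.8,"wx":-11.2,"wy":-6.0,"wz":27.2,"fingers":1},
    {"x":-1.1,"y":-0.6,"z":2.7,"wx":-14.9,"wy":-8.0,"wz":36.3,"fingers":1},
    {"x":-1.5,"y":-0.8,"z":3.6,"wx":-18.6,"wy":-10.0,"wz":45.3,"fingers":1},
    {"x":-1.9,"y":-1.0,"z":4.5,"wx":-22.3,"wy":-12.0,"wz":54.4,"fingers":1},
    {"x":-2.2,"y":-1.2,"z":5.4,"wx":-26.0,"wy":-14.0,"wz":63.4,"fingers":1},
    {"x":-3.0,"y":-1.6,"z":7.3,"wx":-26.0,"wy":-14.0,"wz":63.4,"fingers":1},
    {"x":-3.7,"y":-2.0,"z":9.1,"wx":-26.0,"wy":-14.0,"wz":63.4,"fingers":1}
  ]
}}

```text
time: 8.68
tool_pos: [0.5691, 0.122, 0.1519]
tcp_rot: [0.523, 1.204, -0.092]
wrist_force: [0.1, -0.5, -0.7]
width: 0.609
```

Run:
```python
from h import *
st(); n='wrist8'; snap('wrist',n)
c=load(n); V=wv(c); P=pts(c,V); Q=P-p0; S=np.stack([Q@u,Q@ys,Q@a],-1)*1000
r=np.hypot(S[...,0],S[...,1]); g=c['frame'].mean(-1); ok=c['depth']>0
col=np.zeros(ok.shape,bool); col[150:345,285:355]=1
R=ok&col&(r>30)&(r<33.5)&(S[...,2]>25)&(g<90); fl=ok&col&(r<17)&(S[...,2]>30)
print('rim',np.percentile(S[R][:,2],[50,80,95]).round(1),'floor',np.median(S[fl][:,2]).round(1))
```

```text
8.675 tcp [np.float64(0.1), np.float64(-0.3), np.float64(94.4)] F [np.float64(-0.5), np.float64(-0.5), np.float64(-0.6)] T [-0.12  0.29 -0.02] w 51.75517989785394 q [ 0.07 -0.04  2.2   0.32  0.6  -1.32] xerr 0.24
rim [41.8 44.3 44.9] floor 66.7
```

View pics/wrist8.png

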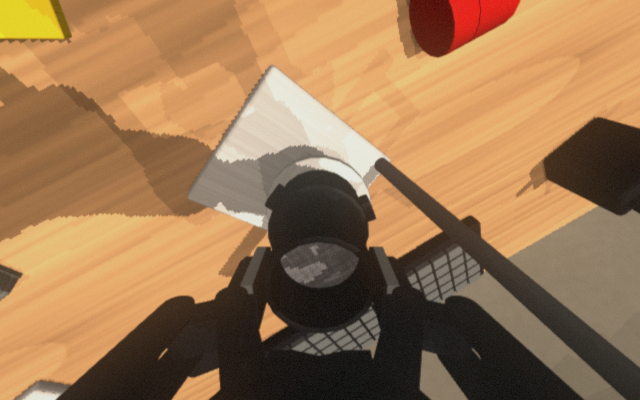

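The small cap is all but out: the torque is gone and the rim is still at 44 mm. I continue straight along the axis and hold for criterion 1.

{"fn": "play_rows", "kwargs": {
  "deltas": [
    {"x":-1.5,"y":-0.8,"z":3.6,"wx":0,"wy":0,"wz":0,"fingers":1},
    {"x":-3.0,"y":-1.6,"z":7.3,"wx":0,"wy":0,"wz":0,"fingers":1},
    {"x":-4.5,"y":-2.4,"z":10.9,"wx":0,"wy":0,"wz":0,"fingers":1},
    {"x":-6.0,"y":-3.2,"z":14.5,"wx":0,"wy":0,"wz":0,"fingers":1},
    {"x":-9.3,"y":-5,"z":22.7,"wx":0,"wy":0,"wz":0,"fingers":1},
    {"x":-13,"y":-7,"z":31.7,"wx":0,"wy":0,"wz":0,"fingers":1},
    {"x":-18.6,"y":-10,"z":45.3,"wx":0,"wy":0,"wz":0,"fingers":1},
    {"x":-24,"y":-13,"z":59,"wx":0,"wy":0,"wz":0,"fingers":1},
    {"x":-24,"y":-13,"z":59,"wx":0,"wy":0,"wz":0,"fingers":1},
    {"x":-24,"y":-13,"z":59,"wx":0,"wy":0,"wz":0,"fingers":1}
  ]
}}

```text
time: 9.98
tool_pos: [0.545, 0.1089, 0.2108]
tcp_rot: [0.519, 1.204, -0.089]
wrist_force: [-0.1, 0.5, -1.1]
width: 0.607
```

Run:
```python
from h import *
s=st(); n='wrist9'; snap('wrist',n); snap('side','side9')
c=load(n); V=wv(c); P=pts(c,V); Q=P-p0; S=np.stack([Q@u,Q@ys,Q@a],-1)*1000
r=np.hypot(S[...,0],S[...,1]); g=c['frame'].mean(-1); ok=c['depth']>0
R=ok&(r>29.5)&(r<33.5)&(S[...,2]>25)&(S[...,2]<60)&(g<90)
print('rim',R.sum(),np.percentile(S[R][:,2],[50,80,95]).round(1))
R0=Ro.from_rotvec(s['tcp_rot']); m=minrot(R0.as_matrix()[:,0],np.array([0,0,-1.])); print('upright turn',np.degrees(m.as_rotvec()),'jaw dir after',(m*R0).as_matrix()[:,1], 'cam dir',-(m*R0).as_matrix()[:,2])
a=cv2.imread('pics/side9.png')[90:210,250:390]; cv2.imwrite('pics/z9.png',cv2.resize(a,None,fx=5,fy=5))
```

```text
9.975 tcp [np.float64(0.2), np.float64(-0.3), np.float64(159.3)] F [np.float64(-0.4), np.float64(0.5), np.float64(-1.0)] T [-0.13  0.23 -0.04] w 51.611614659780294 q [ 0.04 -0.16  2.19  0.28  0.74 -1.29] xerr 0.23
rim 781 [43.7 44.5 45.1]
upright turn [-12.07493535  21.91944032   0.        ] jaw dir after [ 4.00507713e-01  9.16293387e-01 -5.55111512e-17] cam dir [-9.16293387e-01  4.00507713e-01  5.55111512e-17]
```

View pics/z9.png

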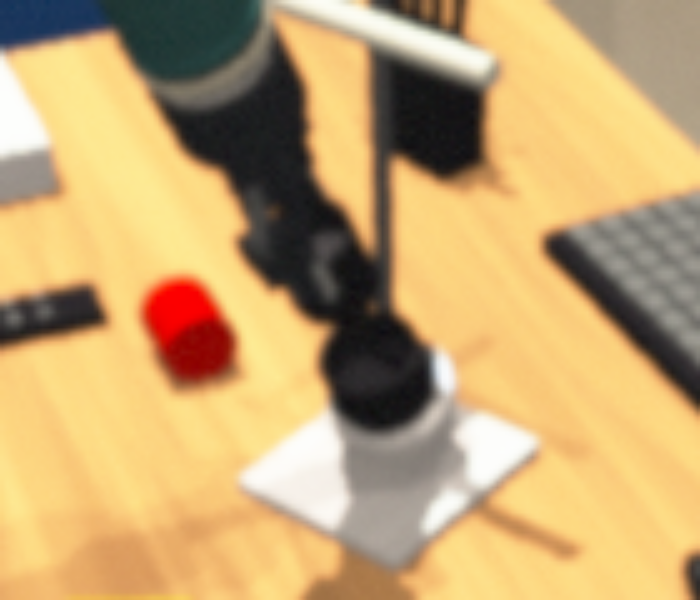

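View pics/wrist9.png

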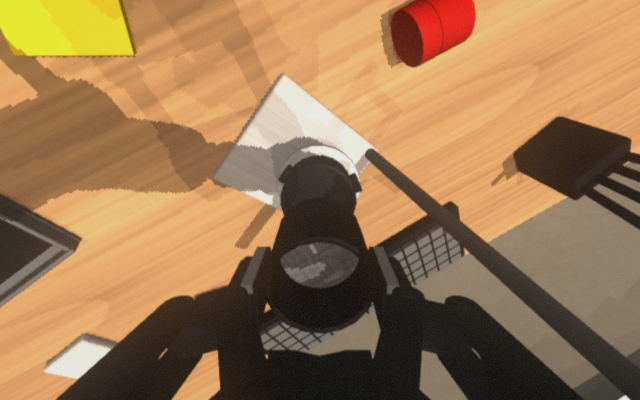

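The small cap is held free and the large cap is seated, with its rim at 44 mm in the wrist view. Next I carry it over the free compartment and turn it upright.

{"fn": "play_rows", "kwargs": {
  "deltas": [
    {"x":-15,"y":-30,"z":5,"wx":0,"wy":0,"wz":0,"fingers":1},
    {"x":-28,"y":-80,"z":10,"wx":-3,"wy":5.5,"wz":0,"fingers":1},
    {"x":-28,"y":-135,"z":10,"wx":-6,"wy":11,"wz":0,"fingers":1},
    {"x":-28,"y":-190,"z":5,"wx":-9,"wy":16.5,"wz":0,"fingers":1},
    {"x":-28,"y":-245,"z":0,"wx":-12.1,"wy":21.9,"wz":0,"fingers":1},
    {"x":-28,"y":-277,"z":-10,"wx":-12.1,"wy":21.9,"wz":0,"fingers":1},
    {"x":-28,"y":-277,"z":-10,"wx":-12.1,"wy":21.9,"wz":0,"fingers":1},
    {"x":-28,"y":-277,"z":-10,"wx":-12.1,"wy":21.9,"wz":0,"fingers":1},
    {"x":-28,"y":-277,"z":-10,"wx":-12.1,"wy":21.9,"wz":0,"fingers":1}
  ]
}}

```text
time: 11.2
tool_pos: [0.5171, -0.1671, 0.2009]
tcp_rot: [0.322, 1.546, -0.322]
wrist_force: [0.0, -0.5, 0.3]
width: 0.606
```

Run:
```python
from h import *
s=st(); snap('wrist','wrist10'); snap('side','side10'); snap('scene','scene10'); print(s['tool_pos'],Ro.from_rotvec(s['tcp_rot']).as_matrix().round(3))
a=cv2.imread('pics/side10.png')[150:350,250:450]; b=cv2.imread('pics/scene10.png')[150:350,200:400]; cv2.imwrite('pics/z10.png',cv2.resize(np.hstack([a,b]),None,fx=2,fy=2))
```

```text
11.2 tcp [np.float64(-144.9), np.float64(-230.1), np.float64(216.0)] F [np.float64(-0.1), np.float64(-0.4), np.float64(0.3)] T [-0.   -0.    0.02] w 51.52447178623501 q [-0.36  0.06  1.94 -0.    1.14 -1.52] xerr 24.99
[ 0.51713722 -0.16706499  0.20086341] [[ 0.     0.399  0.917]
 [-0.     0.917 -0.399]
 [-1.     0.     0.   ]]
```

View pics/wrist10.png

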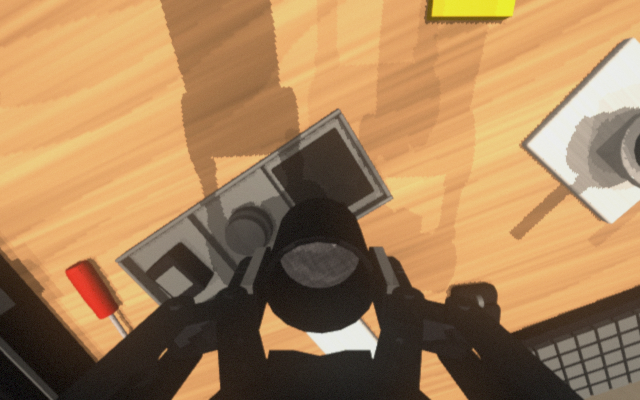

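View pics/z10.png

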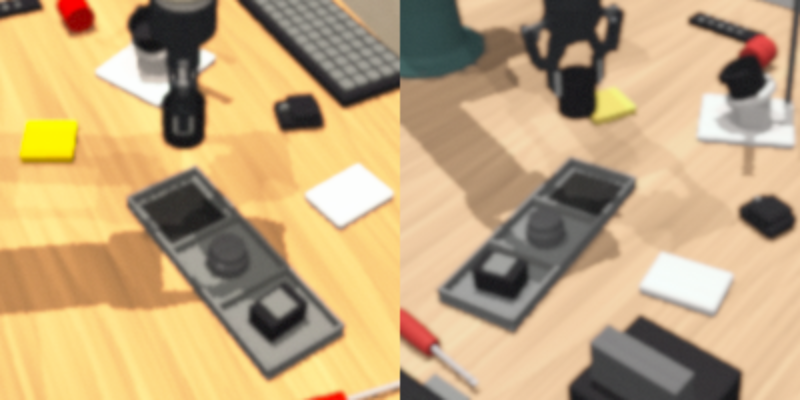

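In the wrist view the pad is black, with its visible corners at about (334,133), (272,181) and (380,195), partly behind the held cap. Tray corners show at (340,110), (117,260) and (392,198). The lens is at (247,228). Next I measure the pad and tray in the tray's axes.

Run:
```python
from h import *
ty=np.radians(9.7); X=np.array([np.cos(ty),np.sin(ty)]);Y=np.array([-X[1],X[0]])
o=np.array([.517,-.168])
for n in('scene0','side0','scene10','side10','wrist10'):
    c=load(n); V=wv(c) if 'wrist' in n else np.linalg.inv(c['view']); P=pts(c,V); f=c['frame'].astype(int); mx=f.max(-1);mn=f.min(-1);ok=c['depth']>0
    A=(P[...,:2]-o)@X*1000; B=(P[...,:2]-o)@Y*1000; Z=P[...,2]
    pad=ok&(abs(A)<65)&(abs(B)<65)&(Z>.004)&(Z<.0145)&(mx<75)
    tr=ok&(abs(A)<80)&(B<70)&(B>-290)&(Z>.017)&(Z<.027)&(mx-mn<30)
    q=lambda m,W:np.percentile(W[m],[1,99]).round(1)
    print(n,'pad',pad.sum(),q(pad,A),q(pad,B),'z',np.median(Z[pad]).round(4),'tray',tr.sum(),q(tr,A),q(tr,B))
    if tr.sum(): print(cv2.minAreaRect((P[tr][:,:2]*1000).astype(np.float32)))
    e=ok&(abs(A)<150)&(abs(B)<120)&(mx-mn>60); print('table z',np.median(Z[e]).round(4))
```

```text
scene0 pad 388 [-32.9  42.1] [-28.3  37.5] z 0.0096 tray 867 [-50.4  60.5] [-253.6   53.4]
((538.4058227539062, -265.4346923828125), (112.60543060302734, 309.81549072265625), 9.648728370666504)
table z 0.0005
side0 pad 612 [-34.8  41.3] [-32.6  40.1] z 0.0098 tray 871 [-53.1  56. ] [-252.2   53.5]
((534.8411254882812, -265.4253845214844), (110.51315307617188, 309.0264587402344), 9.700443267822266)
table z 0.0008
scene10 pad 434 [-35.   43.4] [-32.6  38.9] z 0.0095 tray 851 [-50.9  60.6] [-253.3   53.8]
((538.0811767578125, -265.13287353515625), (113.59557342529297, 310.8569641113281), 9.511648178100586)
table z 0.0005
side10 pad 665 [-36.1  54.7] [-34.4  40.4] z 0.0098 tray 907 [-53.1  56.1] [-252.1   54.1]
((535.435546875, -264.60601806640625), (111.12487030029297, 309.3609619140625), 9.497784614562988)
table z 0.0009
wrist10 pad 4529 [-37.2  42.8] [-43.   43.5] z 0.0102 tray 3182 [-52.1  56.5] [-248.4   56.5]
((535.49560546875, -262.46112060546875), (110.35041809082031, 306.960693359375), 9.459085464477539)
table z 0.0012
```

The pad centre is at about (0.519, -0.168), with all the views agreeing within 2–3 mm, and its top is at 9–10 mm. I lower to just above it.

{"fn": "play_rows", "kwargs": {
  "deltas": [
    {"x":2,"y":-0.5,"z":-35,"wx":0,"wy":0,"wz":0,"fingers":1},
    {"x":2,"y":-0.5,"z":-75,"wx":0,"wy":0,"wz":0,"fingers":1},
    {"x":2,"y":-0.5,"z":-110,"wx":0,"wy":0,"wz":0,"fingers":1},
    {"x":2,"y":-0.5,"z":-128,"wx":0,"wy":0,"wz":0,"fingers":1},
    {"x":2,"y":-0.5,"z":-136,"wx":0,"wy":0,"wz":0,"fingers":1},
    {"x":2,"y":-0.5,"z":-136,"wx":0,"wy":0,"wz":0,"fingers":1},
    {"x":2,"y":-0.5,"z":-136,"wx":0,"wy":0,"wz":0,"fingers":1}
  ]
}}

```text
time: 12.22
tool_pos: [0.5204, -0.169, 0.0662]
tcp_rot: [0.322, 1.544, -0.324]
wrist_force: [0.1, -0.4, -0.6]
width: 0.603
```

{"fn": "play_rows", "kwargs": {
  "deltas": [
    {"x":0,"y":0,"z":-1,"wx":0,"wy":0,"wz":0,"fingers":1},
    {"x":0,"y":0,"z":-2,"wx":0,"wy":0,"wz":0,"fingers":1},
    {"x":0,"y":0,"z":-3,"wx":0,"wy":0,"wz":0,"fingers":1},
    {"x":0,"y":0,"z":-3,"wx":0,"wy":0,"wz":0,"fingers":1}
  ]
}}

```text
time: 12.72
tool_pos: [0.519, -0.1685, 0.0616]
tcp_rot: [0.323, 1.547, -0.323]
wrist_force: [-0.2, -0.6, -0.8]
width: 0.605
```

Run:
```python
from h import *
s=monitor.read_state(); print(s['tool_pos'],s['wrist_force'],s['torque'])
c,_=snap('wrist','wrist11'); c=load('wrist11'); P=pts(c,wv(c)); d=np.hypot(P[...,0]-s['tool_pos'][0],P[...,1]-s['tool_pos'][1]); m=(d<.015)&(c['depth']>0)&(P[...,2]<.1); print('floor z',np.median(P[m][:,2]),m.sum())
```

```text
[ 0.51900048 -0.16850203  0.06158713] [-0.18991659 -0.5949697  -0.76644352] [-0.06641828  0.03763635 -0.03127525]
floor z 0.034207725290951965 1286
```

View pics/wrist11.png

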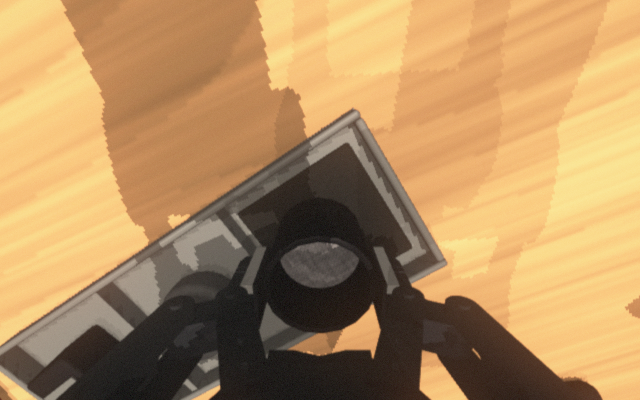

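The cap is over the middle of the pad. Its inner floor at 34 mm puts the underside about 1–2 mm above the pad, so I lower in half-millimetre steps.

{"fn": "play_rows", "kwargs": {
  "deltas": [
    {"x":0,"y":0,"z":-0.5,"wx":0,"wy":0,"wz":0,"fingers":1},
    {"x":0,"y":0,"z":-1.0,"wx":0,"wy":0,"wz":0,"fingers":1},
    {"x":0,"y":0,"z":-1.5,"wx":0,"wy":0,"wz":0,"fingers":1},
    {"x":0,"y":0,"z":-1.5,"wx":0,"wy":0,"wz":0,"fingers":1}
  ]
}}

```text
time: 13.28
tool_pos: [0.5192, -0.1686, 0.0608]
tcp_rot: [0.323, 1.546, -0.323]
wrist_force: [-3.7, 0.4, 5.5]
width: 0.609
```

Contact: 5.5 N upward. Now I release gradually.

{"fn": "play_rows", "kwargs": {
  "deltas": [
    {"x":0,"y":0,"z":0,"wx":0,"wy":0,"wz":0,"fingers":-0.3},
    {"x":0,"y":0,"z":0,"wx":0,"wy":0,"wz":0,"fingers":-0.45},
    {"x":0,"y":0,"z":0,"wx":0,"wy":0,"wz":0,"fingers":-0.6},
    {"x":0,"y":0,"z":0,"wx":0,"wy":0,"wz":0,"fingers":-0.65},
    {"x":0,"y":0,"z":0,"wx":0,"wy":0,"wz":0,"fingers":-0.65},
    {"x":0,"y":0,"z":0,"wx":0,"wy":0,"wz":0,"fingers":-0.65}
  ]
}}

```text
time: 14.02
tool_pos: [0.5191, -0.1686, 0.0602]
tcp_rot: [0.323, 1.546, -0.323]
wrist_force: [0.0, -0.5, -0.1]
width: 0.824
```

Run:
```python
from h import *
s=monitor.read_state(); print(s['tool_pos'],s['wrist_force'],s['width']*85)
snap('wrist','wrist12'); c=load('wrist12'); P=pts(c,wv(c)); d=np.hypot(P[...,0]-s['tool_pos'][0],P[...,1]-s['tool_pos'][1]); m=(d<.015)&(c['depth']>0)&(P[...,2]<.1); print('floor z',np.median(P[m][:,2]),m.sum())
```

```text
[ 0.51914545 -0.16855689  0.06017943] [ 0.01150196 -0.54642039 -0.12765676] 70.00349543935597
floor z 0.03330504678664087 1260
```

View pics/wrist12.png

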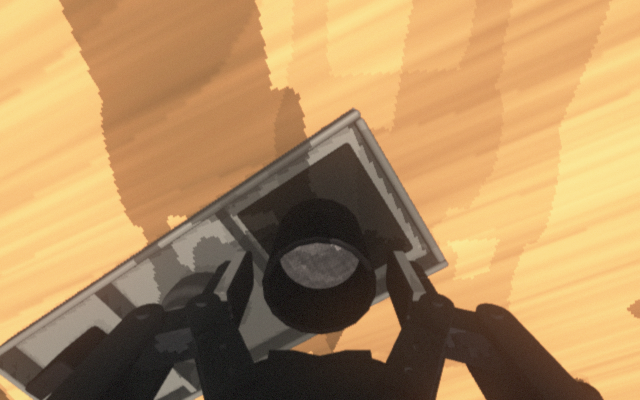

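The fingers are clear on both sides, at (240,270) and (400,265), and the cap stands still at (320,265). I withdraw straight up.

{"fn": "play_rows", "kwargs": {
  "deltas": [
    {"x":0,"y":0,"z":10,"wx":0,"wy":0,"wz":0,"fingers":-0.65},
    {"x":0,"y":0,"z":30,"wx":0,"wy":0,"wz":0,"fingers":-0.65},
    {"x":0,"y":0,"z":70,"wx":0,"wy":0,"wz":0,"fingers":-0.65},
    {"x":0,"y":0,"z":120,"wx":0,"wy":0,"wz":0,"fingers":-0.65},
    {"x":-30,"y":0,"z":150,"wx":0,"wy":0,"wz":0,"fingers":-0.65},
    {"x":-60,"y":0,"z":160,"wx":0,"wy":0,"wz":0,"fingers":-0.65},
    {"x":-60,"y":0,"z":160,"wx":0,"wy":0,"wz":0,"fingers":-0.65},
    {"x":-60,"y":0,"z":160,"wx":0,"wy":0,"wz":0,"fingers":-0.65}
  ]
}}

```text
time: 15.08
tool_pos: [0.4595, -0.1686, 0.2206]
tcp_rot: [0.323, 1.545, -0.324]
wrist_force: [-0.3, -0.5, 0.0]
width: 0.823
```

Run:
```python
from h import *
s=monitor.read_state(); print(s['tool_pos'],s['wrist_force'],s['joint_vel'].round(3))
snap('wrist','wrist13'); snap('side','side13')
c=load('wrist13'); P=pts(c,wv(c)); ok=c['depth']>0
o=np.array([.519,-.168]); d=np.hypot(P[...,0]-o[0],P[...,1]-o[1])
m=ok&(d<.05)&(P[...,2]>.061)&(P[...,2]<.072); print('top',m.sum(),cv2.minEnclosingCircle((P[m][:,:2]*1000).astype(np.float32)),np.median(P[m][:,2]))
n=P[m]; U,S,W=np.linalg.svd(n-n.mean(0)); print('ring normal',W[2])
ty=np.radians(9.6); X=np.array([np.cos(ty),np.sin(ty)]);Y=np.array([-X[1],X[0]]); f=c['frame']
A=(P[...,:2]-o)@X*1000; B=(P[...,:2]-o)@Y*1000; pad=ok&(abs(A)<65)&(abs(B)<65)&(P[...,2]>.004)&(P[...,2]<.0145)&(f.max(-1)<75); print('pad',np.percentile(A[pad],[1,99]),np.percentile(B[pad],[1,99]))
Q=P-p0; S=np.stack([Q@u,Q@ys,Q@a],-1)*1000; r=np.hypot(S[...,0],S[...,1])
for n in('side13','side0'):
    c=load(n);P=pts(c,np.linalg.inv(c['view']));Q=P-p0;S=np.stack([Q@u,Q@ys,Q@a],-1)*1000;r=np.hypot(S[...,0],S[...,1]);R=(c['depth']>0)&(r>27)&(r<36)&(S[...,2]>20)&(S[...,2]<70);print(n,np.percentile(S[R][:,2],[50,90,97]),R.sum())
b=cv2.imread('pics/side13.png')[110:310,250:450]; cv2.imwrite('pics/z13.png',cv2.resize(b,None,fx=3,fy=3))
```

```text
[ 0.4594807  -0.16859686  0.22057003] [-0.33257699 -0.50846017  0.02450424] [ 0.004  0.025 -0.003 -0.    -0.    -0.001]
top 620 ((520.0941772460938, -169.14634704589844), 27.09824562072754) 0.06576826570810093
ring normal [ 8.75790702e-04 -3.46553416e-03  9.99993612e-01]
pad [-54.54664379  52.80119883] [-55.98532744  45.41403377]
side13 [25.25274636 31.26731792 33.26201175] 17
side0 [41.048541   59.50202234 67.70702489] 194
```

View pics/wrist13.png

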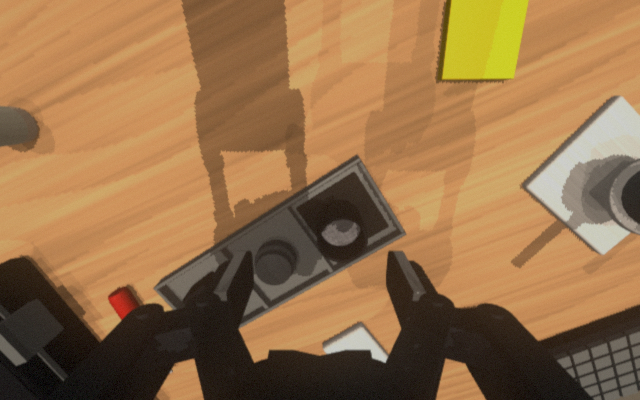

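View pics/z13.png

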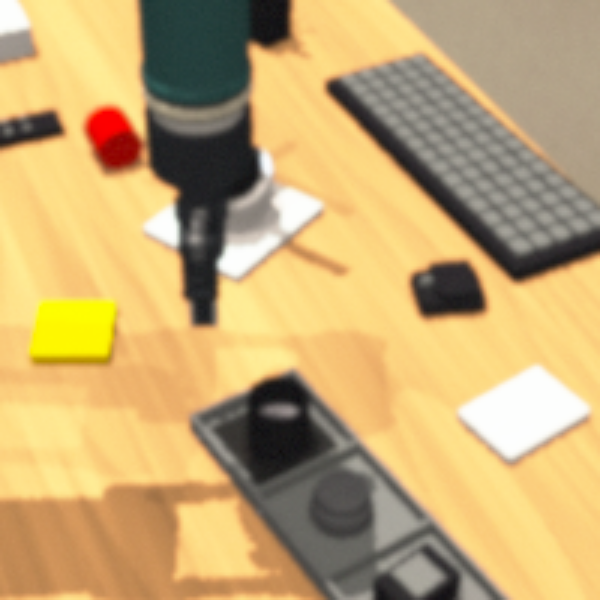

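The wrist view shows the cap upright on the pad at about (340,232), with the lens untouched at (275,260). The side view is blocked by the arm for the large cap, so I check that with the scene camera.

Run:
```python
from h import *
snap('scene','scene14')
for n in('scene14','scene0'):
    c=load(n);P=pts(c,np.linalg.inv(c['view']));Q=P-p0;S=np.stack([Q@u,Q@ys,Q@a],-1)*1000;r=np.hypot(S[...,0],S[...,1])
    m=(c['depth']>0)&(r<36)&(S[...,2]>5)&(S[...,2]<90)&(c['frame'].max(-1)<80); print(n,'dark highest along axis',np.percentile(S[m][:,2],[50,95,99]).round(1),m.sum())
b=cv2.imread('pics/scene14.png')[100:300,220:440]; cv2.imwrite('pics/z14.png',cv2.resize(b,None,fx=3,fy=3))
```

```text
scene14 dark highest along axis [27.8 42.  43.4] 296
scene0 dark highest along axis [45.2 72.7 75.5] 433
```

View pics/z14.png

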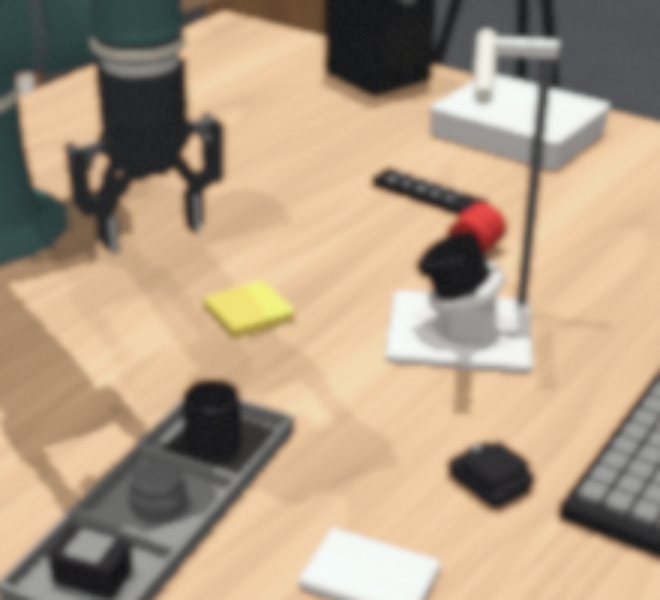

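The large cap is seated, with its rim at about 43–44 mm along the axis. The small cap stands on the pad and the bystanders are where they were. Handing in.

```bash
python3 -c "
from workcell import finish_job
print(finish_job())"
```

```text
the job is handed in; nothing more can be done
None
```

The small cap is out of the large one and stands base down on the rubber pad, released. I handed the job in at about 15 s of the 45 s allowed; it reported no verdict.

**How it went:** I gripped the small cap in line with its 25° axis at 50 N and turned it back and forth at about 10° and 0.6 mm of draw per row. Once past the lips I drew it out, faster and then straight. I then carried it over, turned it upright, lowered it until it touched at about 5 N, let go and backed off straight up.

**Last checks:**
- **Small cap:** its top ring is centred at (0.520, -0.169), within about 2 mm of the pad centre I measured (0.519, -0.168). It is tilted less than 0.01 rad, and its top is at 66 mm where 65 mm is expected.
- **Large cap:** the wrist camera had its rim at 44–45 mm along the axis throughout the draw, which is its seated height. The scene camera put it at 43.4 mm at the end.
- **Robot and bystanders:** the gripper is well clear and the wrist force is about zero. The things around it look unmoved in the pictures; I did not measure them.

**Checks that failed or disagreed:**
- The last side view of the large cap was blocked by the arm, so I used the scene camera for it.
- The final re-measurement of the pad's edges was unusable because other dark surfaces got into the mask, so I relied on the earlier pad position.
- Midway through the turning, about 0.25 N m of torque remained after 14 mm of draw. It was gone at the next check, at about 24 mm.

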